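# Feel out the tired shock mount and fold its tag down

## Robot

A 6-joint arm with a two-finger parallel gripper is mounted at the origin on the work surface. World frame = base frame: x ahead of the robot, y to its left, z up, the work surface at z = 0. Lengths are in mm, angles in degrees, forces in N, time in s.
With the tool pointing down it reaches from about 275 to 875 mm from the base axis. Payload 12.5 kg.
Tool frame: the origin (TCP) lies midway between the tips of the shut fingers; the grasp point (between the pads) lies 19 mm behind it (r.tcp_to_grasp is the distance from the TCP to the grasp point, in mm); x points along the fingers, y is the direction in which the jaws open and shut, and the axes are right-handed (so a half turn about x gives the same grasp; the last joint's range is limited). The gripper opens to 85 mm and grips with 20 to 120 N. Pads are 22 mm wide; open, the fingers measure 114 mm over their backs; the gripper's body (76 mm by 85 mm) begins 54 mm behind the grasp point. The pads swing forward as they close: fully open they stand 13 mm farther back than shut.
Start: joints at [65.226, 20.094, 94.641, -0, 65.266, -4.847], TCP at [187.425, 517.065, 193.99] pointing down, gripper open.
Joint ranges: [-157.81, 157.81], [-45, 120.19], [0.68, 151.7], [-89.99, 269.99], [4.06, 180], [-164.3, 164.3]. Speed limits (degrees/s): [127.2, 127.2, 159.86, 180, 180, 180].

## Interface

Orientations are given as [roll, pitch, yaw] about the fixed x, y, z axes, in that order (R = Rz(yaw) Ry(pitch) Rx(roll)).
In Python, from workcell import get_obs, eyes, order, r gives the robot as it stands.
- The arm moves only by the tool carry_out, never from a script. Its argument "commands" is one flat list of numbers, 7 for each row, row after row: the shift along the tool's x, y, z in m, then the turn, a rotation vector about the tool's x, y, z in degrees, then the finger opening in m, from 0 to 0.0854. A call has 1 to 12 rows; each row shifts and turns the pose as measured when the row begins, along the tool's axes as they then stand; what a row does not reach is not made up. A row lasts 1/12 s, in which the tool goes at most 41.7 mm and 7.16 degrees, less where a joint would pass 70% of its speed; a pose out of reach is approached as far as the arm can. A call with a gripper value outside its range is refused whole. The fingers move at their own pace and stop on an object; the grip force is fixed at half the most. Time passes only in rows, so rows that do not move let the fingers close. It gives the time, the measured TCP pose, the force and the opening at its end, in the units of the state.
- get_obs(): the state, without advancing time (a new reading comes with each control period).
- eyes.grab_frame(name): name is "scene" or "top" or "wrist"; returns the picture (480x640x3 uint8, blue, green, red); there is no depth.
- eyes.camera_params(name): a dict with "vfov" (degrees; the focal length in pixels is half the picture's height over the tangent of half this angle, whatever the lens; pixels are square), "cx", "cy" (the principal point, pixels), "distortion" ([k1, k2, p1, p2, k3] as OpenCV has them; the pictures are not rectified), "rvec" (rotation vector, rad) and "tvec" (3), from world to camera coordinates, as OpenCV has them; the wrist camera has in their place "hand_eye" (4x4, takes a point from camera to tool coordinates, whose origin is the TCP and whose axes are the tool frame's). Camera axes: x right, y down, z forward; pixel columns grow to the right and rows downward; lengths in mm; the calibration is good to about 2 mm. A picture is of the moment at which its call begins: read the wrist's pose just before it. camera_params takes no time and is no camera call.
- order.sign_off(): hands the job in, once; it reports no verdict.
Trained networks look in the newest picture that a camera, given by its name, has taken for a name from the list of things; names that differ only in an ending like _2 or _b are one class to them, and where a whole thing is asked for, a point or a joint stands for the part that bears it (a point fixed in the world has none). Each returns a list of dicts, best first, with "p" (0 to 1); they miss things now and then, are a little off and sometimes report something else, mostly with a low value. They report only what shows in the picture. A call takes as long as a camera call.
- eyes.trace(camera, target): "region" (480x640 bool, what is visible of it) and "rect" ([left, top, right, bottom] in pixels, round what is visible of it).
The state is a dict: "time": time; "qpos": joint angles; "qd": joint speeds; "joint_efforts": joint torques, N m; "position": TCP position; "tool_rot": TCP orientation; "contact_force": force on the tool from outside, world axes, zero at the start; "wrist_torque": the same for the moment, N m; "grip_width": finger opening in mm.
Only numpy, scipy, OpenCV 4.12 (cv2) and the standard library are available. Lean on these libraries where they do the work, as an engineer would, in place of code of your own. Each camera call takes 0.05 s, during which the arm holds its last target. There are 200 camera calls.

## Task

One of the three spring shock mounts on the check rail has gone soft. Working along the rail from its left end as seen from the robot, press each mount's pad down a good half centimetre with the fingertips to feel which spring is the softest, then gently push the softest mount's tag down flat and leave the other two tags standing up. Only press and push: pick nothing up, force nothing, and leave the jar, spool and screwdriver where they are.

Things in the scene. Friction and masses are not known exactly. Their poses are not given: they have to be found in the camera images.
- rail: check rail: fixed dark steel base plate, 140 x 370 x 14 mm, on the bench, its long side along its own y; three shock mounts in a row on it, 110 mm apart, a hinged tag for each. Origin: at bench height under the middle mount's axis (the plate reaches 98 mm to -x and 42 mm to +x of it). Own +y is its left end as seen from the robot; yaw within 0.35 rad.
- pad_left (a point): centre of the top face of the left mount's pad when not pressed (70 mm above the bench; the point stays there). The mounts look alike: 54 mm square foot, open coil spring, steel cap of 42 mm diameter with a flat rubber pad of 37 mm diameter. A pad goes 12 mm straight down and springs back; it gives at 0.8 to 3.2 N, then 0.4 to 1.4 N/mm; the softest has at most 60% of the next one's rate.
- tagtip_left (a point): middle of the free upper edge of the left mount's tag: an aluminium plate 44 mm wide, 50 mm long, 4 mm thick, on the robot side of the mount. Hinge axis along the rail's y, 42 mm to -x of the spring's axis, 21 mm above the bench. Standing, the tag slopes up from the hinge towards the robot, 37 to 43 degrees above level, its edge 51 to 55 mm above the bench.
- tag_left (a joint): angle of the left mount's tag, rad: 0 to 0.1 standing, 0.75 folded down. Pushed down from above it folds towards the robot until it lies level on the rail's rubber strip, top face 23 mm above the bench. The stiff hinge yields to about 1 N at the tag's edge; the tag stays where it is left.
- pad_middle (a point): centre of the top face of the middle mount's pad when not pressed (70 mm above the bench; the point stays there). The mounts look alike: 54 mm square foot, open coil spring, steel cap of 42 mm diameter with a flat rubber pad of 37 mm diameter. A pad goes 12 mm straight down and springs back; it gives at 0.8 to 3.2 N, then 0.4 to 1.4 N/mm; the softest has at most 60% of the next one's rate.
- tagtip_middle (a point): middle of the free upper edge of the middle mount's tag: an aluminium plate 44 mm wide, 50 mm long, 4 mm thick, on the robot side of the mount. Hinge axis along the rail's y, 42 mm to -x of the spring's axis, 21 mm above the bench. Standing, the tag slopes up from the hinge towards the robot, 37 to 43 degrees above level, its edge 51 to 55 mm above the bench.
- tag_middle (a joint): angle of the middle mount's tag, rad: 0 to 0.1 standing, 0.75 folded down. Pushed down from above it folds towards the robot until it lies level on the rail's rubber strip, top face 23 mm above the bench. The stiff hinge yields to about 1 N at the tag's edge; the tag stays where it is left.
- pad_right (a point): centre of the top face of the right mount's pad when not pressed (70 mm above the bench; the point stays there). The mounts look alike: 54 mm square foot, open coil spring, steel cap of 42 mm diameter with a flat rubber pad of 37 mm diameter. A pad goes 12 mm straight down and springs back; it gives at 0.8 to 3.2 N, then 0.4 to 1.4 N/mm; the softest has at most 60% of the next one's rate.
- tagtip_right (a point): middle of the free upper edge of the right mount's tag: an aluminium plate 44 mm wide, 50 mm long, 4 mm thick, on the robot side of the mount. Hinge axis along the rail's y, 42 mm to -x of the spring's axis, 21 mm above the bench. Standing, the tag slopes up from the hinge towards the robot, 37 to 43 degrees above level, its edge 51 to 55 mm above the bench.
- tag_right (a joint): angle of the right mount's tag, rad: 0 to 0.1 standing, 0.75 folded down. Pushed down from above it folds towards the robot until it lies level on the rail's rubber strip, top face 23 mm above the bench. The stiff hinge yields to about 1 N at the tag's edge; the tag stays where it is left.
- jar: bystander: flux jar, 50 mm diameter, 58 mm high, loose, standing beyond the rail; origin at the centre of its underside
- spool: bystander: solder spool standing on its flange, 66 mm diameter, 50 mm high, loose, beyond the rail; origin at the centre of its underside
- screwdriver: bystander: screwdriver about 170 mm long lying loose on the robot side of the rail; origin at its middle, on the bench, own x along it

How it is judged:
By the outcome, as a careful person would: the job done as asked, in the order asked, and still so for the second after the job is handed in, with the robot touching nothing.
It also fails if it takes over 48 s, if anything falls off the work surface, if the arm or the gripper's body presses on something with over 40 N, if the wrist force passes 120 N, or if a joint passes its speed limit or range.

## Working session

There is one attempt and no reset: what is moved stays moved. The work goes in short steps, Python scripts to look and compute and a tool call to move; the robot and the scene stay as the last step left them, time stands still between calls to the robot, and variables do not carry over. Pictures are saved under pics/ and viewed, about 8 in all and at most 12, crops included, and the job is handed in when it is done.

Besides the shell and the picture viewer there is one more tool, called after ">>>" by a JSON object that holds its "name" and its "arguments", one argument or row to a line. carry_out: Moves the arm, as the interface text tells. Its arguments: {"type":"object","properties":{"commands":{"type":"array","items":{"type":"number"}}},"required":["commands"]}

```bash
mkdir -p pics; ls
python3 - <<'E'
from workcell import get_obs, eyes, order, r
import cv2
o=get_obs();print({k:o[k] for k in ("time","position","tool_rot","contact_force","grip_width")})
for n in ("scene","top"):
    im=eyes.grab_frame(n);cv2.imwrite(f"pics/{n}0.png",im)
    for t in ("rail","pad_left","tag_left","tagtip_left","jar","spool","screwdriver"):
        try: print(n,t,[(round(d["p"],2),[int(v) for v in d["rect"]]) for d in eyes.trace(n,t)][:4])
        except Exception as e: print(n,t,e)
    print(eyes.camera_params(n))
print(eyes.camera_params("wrist"))
E
```

```text
pics
{'time': 0.0, 'position': array([187.29817005, 516.72516377, 193.44098793]), 'tool_rot': array([ -94.51207424,   89.93348954, -114.44220733]), 'contact_force': array([-0.02970456, -0.1515858 , -0.07582218]), 'grip_width': 85.46371942398423}
scene rail [(0.65, [77, 235, 362, 350])]
scene pad_left [(0.9, [79, 233, 361, 346])]
scene tag_left [(0.86, [279, 234, 308, 268])]
scene tagtip_left [(0.81, [277, 232, 308, 267]), (0.28, [127, 338, 190, 405])]
scene jar [(0.71, [309, 339, 353, 396])]
scene spool [(0.92, [127, 338, 191, 406]), (0.75, [79, 233, 359, 347])]
scene screwdriver [(0.86, [185, 208, 288, 240])]
{'vfov': 42.584206748081186, 'cx': 314.74110718544216, 'cy': 237.8971642910179, 'distortion': array([-0.11408431,  0.        ,  0.        ,  0.        ,  0.        ]), 'rvec': array([ 1.94106717,  1.36130271, -0.58799898]), 'tvec': array([-249.50893214, -290.71640279, 1268.00053851])}
top rail [(0.84, [250, 210, 492, 331]), (0.45, [429, 286, 466, 315])]
top pad_left [(0.85, [250, 208, 497, 334]), (0.54, [431, 287, 465, 316])]
top tag_left [(0.86, [288, 271, 315, 295])]
top tagt
[... 324 characters left out ...]
([-0.07009321,  0.        ,  0.        ,  0.        ,  0.        ]), 'rvec': array([ 2.07963261, -2.15731121,  0.22237586]), 'tvec': array([ 32.91265988, 605.67552308, 588.89989572])}
{'vfov': 70.87235862766853, 'cx': 320.26917979854403, 'cy': 238.21792222810126, 'distortion': array([-0.0328561,  0.       ,  0.       ,  0.       ,  0.       ]), 'hand_eye': array([[ 1.31530937e-03, -2.83949048e-01,  9.58838468e-01,
        -1.79931497e+02],
       [ 9.99997421e-01,  2.14863659e-03, -7.35475979e-04,
         2.37974260e-01],
       [-1.85135772e-03,  9.58836963e-01,  2.83951141e-01,
        -7.30680138e+01],
       [ 0.00000000e+00,  0.00000000e+00,  0.00000000e+00,
         1.00000000e+00]])}
```

View pics/top0.png

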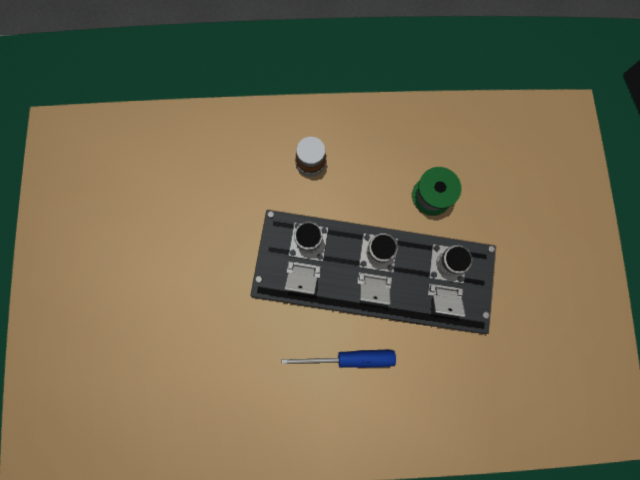

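View pics/scene0.png

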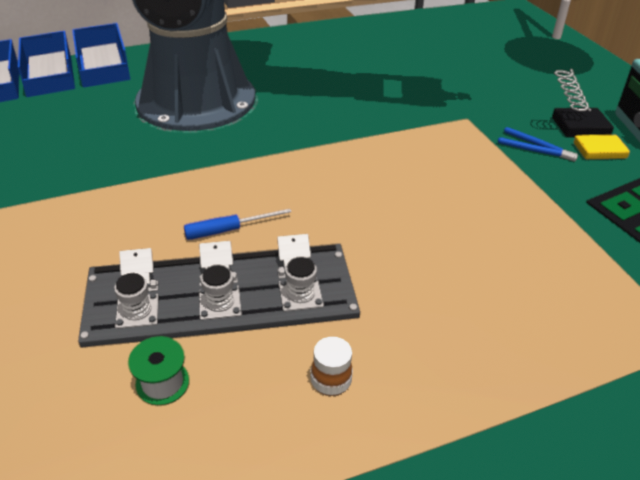

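The top view shows the left pad at (309,236), the middle at (383,248) and the right at (458,260), with the tags below them on the robot side. In the scene view they are at (301,268), (217,275) and (131,285). The jar and spool stand beyond the rail, and the screwdriver lies on the robot side.

```bash
cat > h.py <<'E'
import numpy as np,cv2
from scipy.optimize import least_squares
from scipy.spatial.transform import Rotation as R
from workcell import get_obs, eyes, order, r
def K(p):
    f=240/np.tan(np.radians(p["vfov"]/2)); return np.array([[f,0,p["cx"]],[0,f,p["cy"]],[0,0,1]])
def proj(p,P): return cv2.projectPoints(np.float64(P).reshape(-1,3),p["rvec"],p["tvec"],K(p),p["distortion"])[0].reshape(-1,2)
def onplane(p,uv,z):
    n=cv2.undistortPoints(np.float64(uv).reshape(-1,1,2),K(p),p["distortion"]).reshape(-1,2)
    M=R.from_rotvec(np.ravel(p["rvec"])).as_matrix();c=-M.T@np.ravel(p["tvec"])
    d=np.c_[n,np.ones(len(n))]@M
    return c+d*((z-c[2])/d[:,2])[:,None]
def pads(im,guess,rad=13):
    g=cv2.cvtColor(im,cv2.COLOR_BGR2GRAY);out=[]
    for u,v in guess:
        m=(g<28).astype(np.uint8);n,l,s,c=cv2.connectedComponentsWithStats(m)
        k=[i for i in range(1,n) if s[i,4]>60 and s[i,4]<60*rad and np.hypot(*(c[i]-(u,v)))<8]
        out.append(c[min(k,key=lambda i:np.hypot(*(c[i]-(u,v))))] if k else (np.nan,np.nan))
    return np.array(out)
E
python3 - <<'E'
from h import *
G={"top":[(309,236),(383,248),(458,260)],"scene":[(301,268),(217,275),(131,285)]}
obs={}
for n in G:
    im=cv2.imread(f"pics/{n}0.png");q=pads(im,G[n]);print(n,q.round(1))
    q=np.where(np.isnan(q),np.array(G[n],float),q);obs[n]=q
    print(onplane(eyes.camera_params(n),q,70).round(1))
L=np.array([[0,110,70],[0,0,70],[0,-110,70.]])
def W(s): return L@R.from_euler('z',s[2]).as_matrix().T+[s[0],s[1],0]
f=lambda s:np.concatenate([(proj(eyes.camera_params(n),W(s))-obs[n]).ravel() for n in G])
s=least_squares(f,[500,0,0]).x
print(s,np.degrees(s[2]));print(f(s).round(1));print(W(s))
o=get_obs();print(R.from_euler('xyz',o["tool_rot"],degrees=True).as_matrix().round(3))
E
```

```text
top [[308.  234.7]
 [383.1 246.6]
 [458.2 258.5]]
[[ 606.9   17.1   70. ]
 [ 585.6  -90.3   70. ]
 [ 564.1 -197.8   70. ]]
scene [[nan nan]
 [nan nan]
 [nan nan]]
[[ 615.1   16.4   70. ]
 [ 591.9  -89.4   70. ]
 [ 573.8 -196.6   70. ]]
[ 5.88673079e+02 -8.98893295e+01 -1.94768807e-01] -11.159430605139123
[-0.7 -2.1 -0.4 -2.1 -0.2 -2.2 -0.1 -2.9 -1.  -1.6 -1.7 -3.2]
[[ 609.96244801   18.03083899   70.        ]
 [ 588.67307901  -89.88932951   70.        ]
 [ 567.38371002 -197.809498     70.        ]]
[[-0.     0.341  0.94 ]
 [-0.     0.94  -0.341]
 [-1.    -0.    -0.   ]]
```

>>> {"name": "carry_out", "arguments": {
  "commands": [0.001,-0.011,0.016,0,0,0,0,0.0013,-0.0215,0.0325,0,0,0,0,0.0013,-0.0215,0.0325,0,0,0,0,0.0013,-0.0215,0.0325,0,0,0,0,0.0013,-0.0215,0.0325,0,0,0,0,0.0013,-0.0215,0.0325,0,0,0,0,0.0013,-0.0215,0.0325,0,0,0,0,0.0013,-0.0215,0.0325,0,0,0,0,0.0013,-0.0215,0.0325,0,0,0,0,0.0013,-0.0215,0.0325,0,0,0,0,0.0013,-0.0215,0.0325,0,0,0,0,0.0013,-0.0215,0.0325,0,0,0,0]
}}

```text
time: 1.8
position: [462.2, 146.7, 178.9]
tool_rot: [67.9, 89.6, 48.6]
contact_force: [0.6, 1.6, 0.3]
grip_width: 0.2
```

>>> {"name": "carry_out", "arguments": {
  "commands": [0.0015,-0.021,0.0317,0,0,0,0,0.0015,-0.021,0.0317,0,0,0,0,0.0015,-0.021,0.0317,0,0,0,0,0.0015,-0.021,0.0317,0,0,0,0,0.0015,-0.021,0.0317,0,0,0,0,0.0015,-0.021,0.0317,0,0,0,0,0,0,0,-4.2,0,0,0,0,0,0,-4.2,0,0,0,0,0,0,0,0,0,0]
}}

```text
time: 2.55
position: [609.2, -54.7, 168.5]
tool_rot: [40.4, 89.6, 29.3]
contact_force: [-0.6, -0.1, 0.4]
grip_width: -0.1
```

```bash
cat >> h.py <<'E'
def wristcam():
    o=get_obs();p=eyes.camera_params("wrist");T=np.eye(4)
    T[:3,:3]=R.from_euler('xyz',o["tool_rot"],degrees=True).as_matrix();T[:3,3]=o["position"]
    E=np.linalg.inv(T@p["hand_eye"]);p["rvec"]=R.from_matrix(E[:3,:3]).as_rotvec();p["tvec"]=E[:3,3].copy();return p,o
E
python3 - <<'E'
from h import *
import pickle
p,o=wristcam();im=eyes.grab_frame("wrist")
print(o["position"],o["tool_rot"],o["contact_force"]);pickle.dump(p,open("p1.pkl","wb"));cv2.imwrite("pics/raw1.png",im)
L=np.array([[0,110,70],[0,0,70],[0,-110,70.]])@R.from_euler('z',-.1948).as_matrix().T+[588.7,-89.9,0]
q=proj(p,L);print(q.round())
for u in q: cv2.drawMarker(im,tuple(int(v) for v in u),(0,0,255))
cv2.imwrite("pics/w1.png",im)
M=R.from_euler('xyz',o["tool_rot"],degrees=True).as_matrix().round(3);print(M)
E
```

```text
[609.17392127 -54.73649853 168.54371169] [40.41157926 89.55613304 29.30404654] [-0.63227401 -0.06426648  0.35907269]
[[404. 212.]
 [274. 212.]
 [144. 212.]]
[[ 0.007  0.193  0.981]
 [ 0.004  0.981 -0.193]
 [-1.     0.005  0.006]]
```

View pics/w1.png

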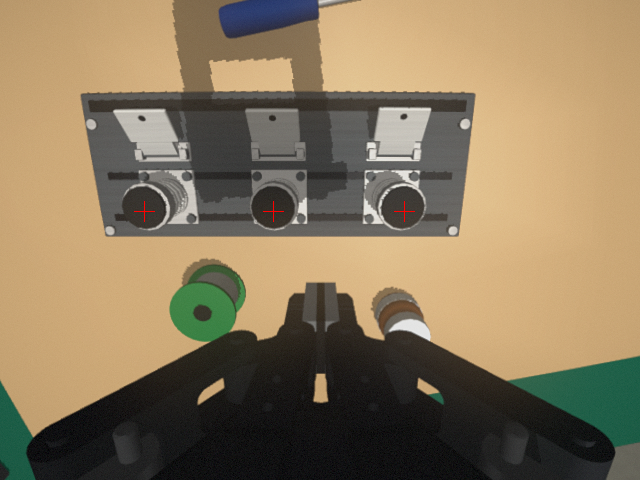

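Run:
```python
from h import *
import pickle
p=pickle.load(open("p1.pkl","rb"));im=cv2.imread("pics/raw1.png")
g=cv2.cvtColor(im,cv2.COLOR_BGR2GRAY)
q=[]
for u,v in [(404,207),(274,205),(145,205)]:
    m=np.zeros((480,640),np.uint8);m[max(v-30,0):v+30,u-30:u+30]=(g<36)[v-30:v+30,u-30:u+30]
    m=cv2.morphologyEx(m,cv2.MORPH_OPEN,np.ones((9,9)))
    n,l,s,c=cv2.connectedComponentsWithStats(m);i=l[v,u];print(s[i],c[i].round(1));q.append(c[i])
print(onplane(p,q,70).round(1))
# plate corners (z=14), tag free-edge mids (z=53)
print("bolts",onplane(p,[(465,124),(92,124),(453,231),(110,231)],14).round(1))
print("tips",onplane(p,[(405,108),(273,109),(139,110)],53).round(1))
s=cv2.imread("pics/scene0.png");cv2.imwrite("pics/s1.png",cv2.resize(s[220:360,70:370],None,fx=2.6,fy=2.6,interpolation=cv2.INTER_CUBIC))
```

```text
[     0      0    640    480 307200] [319.5 239.5]
[     0      0    640    480 307200] [319.5 239.5]
[     0      0    640    480 307200] [319.5 239.5]
[[620.1 -56.9  70. ]
 [620.1 -56.9  70. ]
 [620.1 -56.9  70. ]]
bolts [[ 551.    97.3   14. ]
 [ 482.3 -250.9   14. ]
 [ 654.5   77.3   14. ]
 [ 586.1 -271.9   14. ]]
tips [[ 527.5   33.    53. ]
 [ 507.7  -73.9   53. ]
 [ 486.3 -183.2   53. ]]
```

View pics/s1.png

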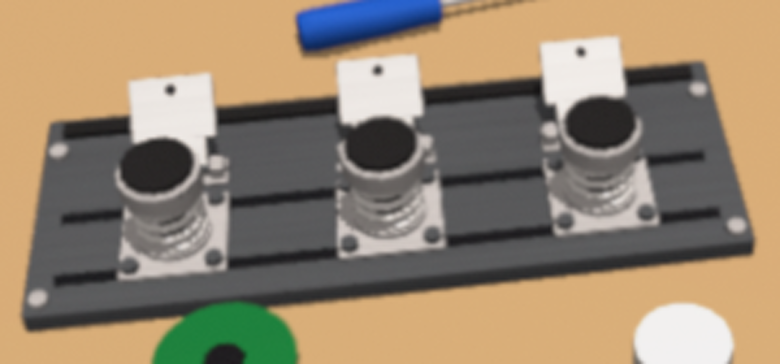

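>>> {"name": "carry_out", "arguments": {
  "commands": [0.01,0.03,-0.007,0,0,0,0,0.015,0.03,-0.007,0,0,0,0,0.025,0.012,-0.003,0,0,0,0,0.02,0,0,0,0,0,0,0,0,0,0,0,0,0]
}}

```text
time: 3.02
position: [607.2, 24.2, 98.6]
tool_rot: [30.0, 89.3, 17.9]
contact_force: [-0.1, 0.3, -0.9]
grip_width: -0.1
```

Run:
```python
from h import *
for i in range(3):
    o=get_obs();print(o["time"],o["position"].round(2),o["contact_force"].round(2));im=eyes.grab_frame("wrist")
cv2.imwrite("pics/w2.png",im)
```

```text
3.0167 [607.16  24.24  98.64] [-0.08  0.26 -0.95]
3.0667 [607.91  24.09 100.47] [ 0.62 -0.71  0.31]
3.1167 [608.96  23.36 101.99] [-1.07  0.1  -0.01]
```

View pics/w2.png

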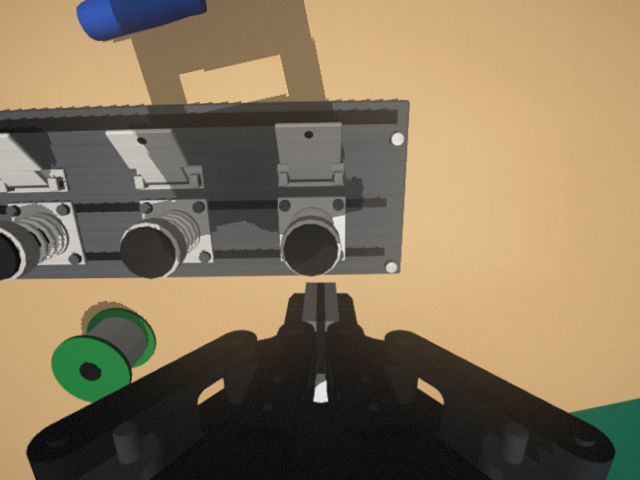

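Run:
```python
from h import *
p,o=wristcam();im=eyes.grab_frame("wrist")
print(o["position"].round(2),o["contact_force"].round(2))
g=cv2.cvtColor(im,cv2.COLOR_BGR2GRAY)
c=cv2.HoughCircles(cv2.medianBlur(g,5)[200:300],cv2.HOUGH_GRADIENT,1,60,param1=80,param2=14,minRadius=22,maxRadius=40)
print(c)
print(onplane(p,[(311,249),(150,251)],70).round(1))
print(proj(p,[[606.5,17.5,70],[585.5,-90,70]]))
M=R.from_euler('xyz',o["tool_rot"],degrees=True).as_matrix()
print(M.round(3), M.T@(np.array([606.5,17.5,74])-o["position"]))
```

```text
[609.66  22.87 102.9 ] [ 0.62 -0.01  0.2 ]
[[[311.5  42.5  29.4]
  [154.5  49.5  33.8]
  [ 46.5  29.5  33.8]]]
[[606.4  17.7  70. ]
 [585.3 -88.   70. ]]
[[310.73259147 249.13162923]
 [147.35752008 251.79533532]]
[[ 0.017  0.209  0.978]
 [ 0.003  0.978 -0.209]
 [-1.     0.007  0.016]] [28.82014566 -6.10861344 -2.42829112]
```

>>> {"name": "carry_out", "arguments": {
  "commands": [0.013,-0.003,-0.0012,0,0.9,0,0,0.008,-0.003,-0.0012,0,0,0,0,0.003,0,0,0,0,0,0,0,0,0,0,0,0,0,0,0,0,0,0,0,0]
}}

```text
time: 3.63
position: [608.0, 14.8, 80.1]
tool_rot: [59.8, 89.5, 47.5]
contact_force: [-0.3, -0.2, -0.1]
grip_width: 0.0
```

```bash
cat > st.py <<'E'
from h import *
import sys
P={"L":(606.5,17.5),"M":(585.3,-89.7),"R":(564.3,-197.5)}
n=int(sys.argv[2]) if len(sys.argv)>2 else 8
A=[]
for i in range(n):
    o=get_obs();A.append(np.r_[o["position"],o["contact_force"]]);eyes.grab_frame("wrist")
A=np.array(A);print(round(o["time"],2),A[0,:3].round(2),A[-1,:3].round(2),"z",A[:,2].round(2),"Fz",A[:,5].round(2),"mean",A[:,3:].mean(0).round(2))
M=R.from_euler('xyz',o["tool_rot"],degrees=True).as_matrix();print(M.round(3).tolist())
if sys.argv[1] in P: print("to pad z70, tool axes",(M.T@(np.r_[P[sys.argv[1]],70]-A[-1,:3])).round(2))
E
python3 st.py L 6
```

```text
3.88 [608.03  14.78  80.13] [608.27  15.19  80.59] z [80.13 80.19 80.36 80.51 80.57 80.59] Fz [-0.13 -0.01 -0.51  0.08  0.32  0.68] mean [ 0.07 -0.19  0.07]
[[0.007, 0.212, 0.977], [0.006, 0.977, -0.212], [-1.0, 0.008, 0.005]]
to pad z70, tool axes [10.59  1.8  -2.27]
```

>>> {"name": "carry_out", "arguments": {
  "commands": [0.005,0.0018,-0.0022,0,0,0,0,0.005,0,0,0,0,0,0,0.003,0,0,0,0,0,0]
}}

```text
time: 4.18
position: [606.9, 17.9, 67.5]
tool_rot: [48.9, 89.4, 36.6]
contact_force: [0.1, 0.0, -0.4]
grip_width: 0.3
```

```bash
python3 st.py L 9
```

```text
4.58 [606.95  17.92  67.49] [607.28  17.72  68.33] z [67.49 66.9  67.27 67.69 67.97 68.17 68.27 68.29 68.33] Fz [-0.4  -0.72  0.06  0.18  0.35 -0.71 -0.05  0.04 -0.18] mean [ 0.06  0.15 -0.16]
[[0.009, 0.212, 0.977], [0.006, 0.977, -0.212], [-1.0, 0.008, 0.008]]
to pad z70, tool axes [-1.68 -0.37 -0.7 ]
```

>>> {"name": "carry_out", "arguments": {
  "commands": [0.003,0,0,0,0,0,0,0.001,0,0,0,0,0,0]
}}

```text
time: 4.8
position: [607.5, 17.7, 64.4]
tool_rot: [44.8, 89.3, 32.5]
contact_force: [-0.5, -1.0, 0.5]
grip_width: -0.0
```

```bash
python3 st.py L 9
```

```text
5.2 [607.54  17.72  64.43] [607.71  17.69  64.87] z [64.43 64.42 64.53 64.67 64.73 64.81 64.84 64.86 64.87] Fz [ 0.53  0.34 -0.06  0.17  0.26  0.21 -0.78  0.24 -0.14] mean [-0.28 -0.17  0.09]
[[0.01, 0.212, 0.977], [0.006, 0.977, -0.212], [-1.0, 0.008, 0.009]]
to pad z70, tool axes [-5.15 -0.4  -1.1 ]
```

Run:
```python
from h import *
w=eyes.grab_frame("wrist")[180:340,220:420];s=eyes.grab_frame("scene")[200:320,230:380]
cv2.imwrite("pics/c3.png",np.hstack([cv2.resize(w,(400,320),interpolation=cv2.INTER_CUBIC),cv2.resize(s,(400,320),interpolation=cv2.INTER_CUBIC)]))
```

```text
(no output)
```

View pics/c3.png

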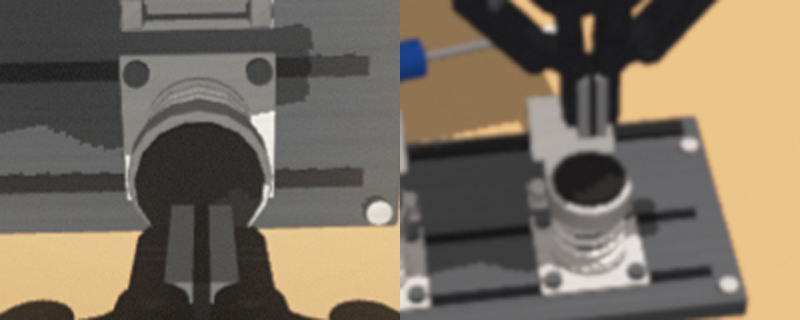

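Run:
```python
from h import *
p,o=wristcam();t=o["position"];S=eyes.camera_params("scene")
print(t,o["grip_width"],"wrist",proj(p,[t,t+[0,0,10]]),"scene",proj(S,[t,t+[0,0,10],t+[0,0,20],t+[-10,0,0]]),"pad in scene",proj(S,[[606.5,17.5,70]]))
print(r.tcp_to_grasp,[a for a in dir(r) if a[0]!='_'])
```

```text
[607.70514009  17.70054256  64.81188886] -0.09384766013053755 wrist [[319.86084273 271.30842137]
 [319.97079144 278.38502471]] scene [[300.0299891  266.88513987]
 [300.06710048 261.37116393]
 [300.10511407 255.76368478]
 [297.51185369 261.89463677]] pad in scene [[299.59719518 263.46539725]]
18.700000000000003 ['Unreachable', 'tcp_to_grasp']
```

The close-up shows the fingertips still hovering over the pad, at around (592,135) in the scene half, with the pad clear and unpressed. That fits the zero force. The true tips are higher than the reported TCP, so I'll keep descending in small steps and watch the force.

>>> {"name": "carry_out", "arguments": {
  "commands": [0.004,0,-0.0005,0,0,0,0,0.004,0,-0.0005,0,0,0,0]
}}

```text
time: 5.52
position: [607.3, 18.0, 57.1]
tool_rot: [40.2, 89.2, 27.9]
contact_force: [-0.1, -0.1, -0.6]
grip_width: -0.2
```

```bash
python3 st.py L 5
```

```text
5.72 [607.3   17.97  57.12] [607.16  17.96  57.13] z [57.12 56.26 56.52 56.87 57.13] Fz [-0.57 -0.94  0.11  0.11 -0.52] mean [-0.23  0.24 -0.36]
[[0.011, 0.212, 0.977], [0.006, 0.977, -0.212], [-1.0, 0.008, 0.009]]
to pad z70, tool axes [-12.88  -0.49  -0.43]
```

>>> {"name": "carry_out", "arguments": {
  "commands": [0.004,0,0,0,0,0,0,0.003,0,0,0,0,0,0]
}}

```text
time: 5.93
position: [607.9, 18.0, 50.6]
tool_rot: [37.8, 89.2, 25.6]
contact_force: [-0.6, -0.9, -0.8]
grip_width: 0.1
```

```bash
python3 st.py L 4
python3 - <<'E'
from h import *
w=eyes.grab_frame("wrist")[180:340,220:420];s=eyes.grab_frame("scene")[200:320,230:380]
cv2.imwrite("pics/c4.png",np.hstack([cv2.resize(w,(400,320),interpolation=cv2.INTER_CUBIC),cv2.resize(s,(400,320),interpolation=cv2.INTER_CUBIC)]))
E
```

```text
6.08 [607.91  17.95  50.59] [607.77  17.99  50.58] z [50.59 50.1  50.34 50.58] Fz [-0.84 -0.89 -0.04  0.32] mean [-0.09 -0.44 -0.36]
[[0.012, 0.212, 0.977], [0.006, 0.977, -0.212], [-1.0, 0.009, 0.011]]
to pad z70, tool axes [-19.43  -0.58  -0.93]
```

View pics/c4.png

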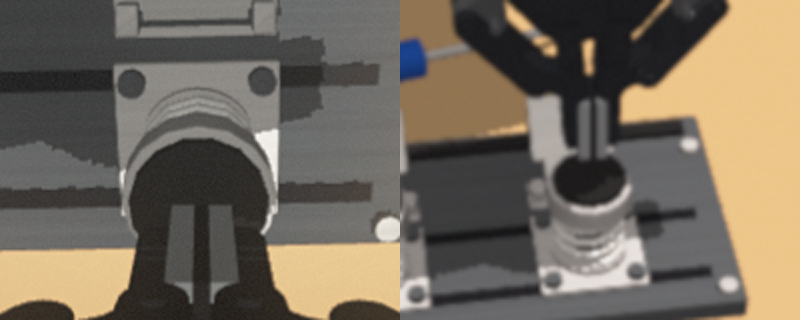

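The tips are now just above the pad. In the scene half the tip bottom is at (592,160) and the pad centre at (590,180), so roughly a centimetre remains.

>>> {"name": "carry_out", "arguments": {
  "commands": [0.004,0,-0.001,0,0.6,0,0,0.003,0,0,0,0,0,0]
}}

```text
time: 6.4
position: [607.4, 18.2, 44.3]
tool_rot: [82.2, 89.5, 70.0]
contact_force: [-0.6, 0.3, 0.2]
grip_width: -0.0
```

```bash
python3 st.py L 4
```

```text
6.55 [607.45  18.23  44.33] [607.25  18.25  44.21] z [44.33 43.76 43.99 44.21] Fz [ 0.22 -0.6   0.65  0.04] mean [-0.19  0.26  0.08]
[[0.003, 0.212, 0.977], [0.008, 0.977, -0.212], [-1.0, 0.009, 0.001]]
to pad z70, tool axes [-25.8   -0.66  -0.54]
```

>>> {"name": "carry_out", "arguments": {
  "commands": [0.004,0,0,0,0,0,0,0.001,0,0,0,0,0,0]
}}

```text
time: 6.77
position: [607.6, 18.3, 39.4]
tool_rot: [75.4, 89.5, 63.2]
contact_force: [-0.1, -0.2, 0.0]
grip_width: 0.0
```

```bash
python3 st.py L 5
```

```text
6.97 [607.63  18.28  39.4 ] [607.9   18.29  39.98] z [39.4  39.46 39.68 39.86 39.98] Fz [ 0.04 -0.46 -0.43 -0.03 -0.34] mean [ 0.01  0.41 -0.24]
[[0.005, 0.212, 0.977], [0.008, 0.977, -0.212], [-1.0, 0.009, 0.003]]
to pad z70, tool axes [-30.03  -0.8   -1.12]
```

>>> {"name": "carry_out", "arguments": {
  "commands": [0.004,0,0,0,0,0,0,0.001,0,0,0,0,0,0]
}}

```text
time: 7.18
position: [608.2, 18.3, 35.1]
tool_rot: [67.9, 89.4, 55.7]
contact_force: [-0.2, 0.7, -0.8]
grip_width: -0.4
```

```bash
python3 st.py L 5;  python3 - <<'E'
from h import *
w=eyes.grab_frame("wrist")[180:340,220:420];s=eyes.grab_frame("scene")[200:320,230:380]
cv2.imwrite("pics/c5.png",np.hstack([cv2.resize(w,(400,320),interpolation=cv2.INTER_CUBIC),cv2.resize(s,(400,320),interpolation=cv2.INTER_CUBIC)]))
E
```

```text
7.38 [608.23  18.3   35.09] [608.5   18.29  35.63] z [35.09 35.15 35.34 35.49 35.63] Fz [-0.8   0.72 -0.11 -0.17 -0.06] mean [-0.32  0.1  -0.08]
[[0.006, 0.212, 0.977], [0.008, 0.977, -0.212], [-1.0, 0.009, 0.004]]
to pad z70, tool axes [-34.39  -0.87  -1.64]
```

View pics/c5.png

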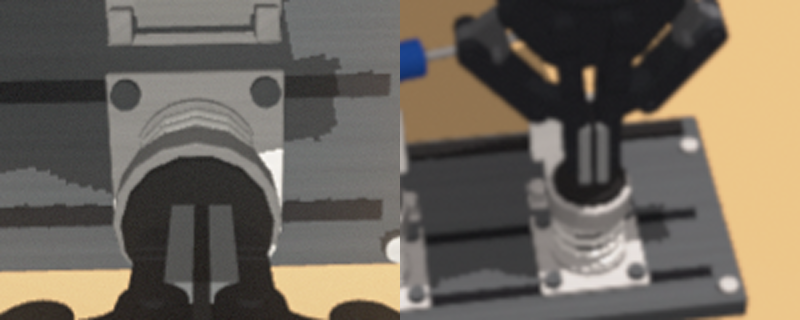

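The tips are at (592,183) in the scene half and overlap the pad centre, so contact is close. From here I'll take 2 mm steps.

>>> {"name": "carry_out", "arguments": {
  "commands": [0.002,0,-0.001,0,0,0,0,0.0015,0,0,0,0,0,0]
}}

```text
time: 7.7
position: [607.7, 18.5, 32.4]
tool_rot: [62.1, 89.4, 49.8]
contact_force: [-2.7, 0.0, 3.9]
grip_width: -0.1
```

```bash
python3 st.py L 5
```

```text
7.9 [607.71  18.52  32.43] [607.72  18.52  32.59] z [32.43 32.27 32.46 32.56 32.59] Fz [3.95 3.59 3.63 3.12 3.13] mean [-2.2   0.42  3.48]
[[0.007, 0.212, 0.977], [0.008, 0.977, -0.212], [-1.0, 0.009, 0.005]]
to pad z70, tool axes [-37.42  -0.91  -0.8 ]
```

>>> {"name": "carry_out", "arguments": {
  "commands": [0.002,0,0,0,0,0,0,0,0,0,0,0,0,0]
}}

```text
time: 8.12
position: [607.8, 18.5, 30.9]
tool_rot: [62.0, 89.4, 49.7]
contact_force: [-3.2, -0.8, 6.0]
grip_width: -0.2
```

```bash
python3 st.py L 7
```

```text
8.42 [607.81  18.53  30.89] [607.8   18.54  31.09] z [30.89 31.05 31.08 31.09 31.11 31.09 31.09] Fz [5.97 4.6  5.95 6.18 5.85 4.94 5.65] mean [-3.05 -0.26  5.59]
[[0.007, 0.212, 0.977], [0.008, 0.977, -0.212], [-1.0, 0.009, 0.005]]
to pad z70, tool axes [-38.93  -0.93  -0.86]
```

>>> {"name": "carry_out", "arguments": {
  "commands": [0.003,0,0,0,0,0,0,0,0,0,0,0,0,0]
}}

```text
time: 8.63
position: [607.9, 18.5, 28.6]
tool_rot: [60.9, 89.4, 48.7]
contact_force: [-3.5, 0.2, 8.8]
grip_width: 0.3
```

```bash
python3 st.py L 7
```

```text
8.93 [607.9   18.53  28.64] [607.91  18.53  29.  ] z [28.64 28.9  28.93 28.94 28.96 28.94 29.  ] Fz [8.85 8.15 8.11 6.57 9.04 7.95 7.59] mean [-3.81  0.04  8.04]
[[0.007, 0.212, 0.977], [0.008, 0.977, -0.212], [-1.0, 0.009, 0.005]]
to pad z70, tool axes [-41.02  -0.92  -0.95]
```

>>> {"name": "carry_out", "arguments": {
  "commands": [0.0025,0,0,0,0,0,0,0.0008,0,0,0,0,0,0]
}}

```text
time: 9.15
position: [607.9, 18.5, 26.6]
tool_rot: [60.6, 89.4, 48.3]
contact_force: [-5.0, -0.6, 9.1]
grip_width: 0.3
```

```bash
python3 st.py L 8
```

```text
9.5 [607.91  18.52  26.65] [607.93  18.53  26.92] z [26.65 26.76 26.83 26.87 26.9  26.9  26.91 26.92] Fz [ 9.08  9.79 11.08 10.83 10.93 10.19 10.71 10.17] mean [-4.87  0.04 10.35]
[[0.007, 0.212, 0.977], [0.008, 0.977, -0.212], [-1.0, 0.009, 0.005]]
to pad z70, tool axes [-43.1   -0.91  -0.95]
```

>>> {"name": "carry_out", "arguments": {
  "commands": [-0.01,0,0,0,0,0,0,-0.015,0,0,0,0,0,0,-0.003,-0.025,0,0,0,0,0,0,-0.035,0,0,0,0,0,0,-0.035,0,0,0,0,0,0,-0.016,0,0,0,0,0,0.004,0,0,0,0,0,0,0,0,0,0,0,0,0]
}}

```text
time: 10.22
position: [586.4, -93.8, 52.5]
tool_rot: [36.6, 89.1, 24.5]
contact_force: [-1.0, -0.0, -0.1]
grip_width: -0.3
```

```bash
python3 st.py M 5
```

```text
10.42 [586.43 -93.82  52.5 ] [587.02 -92.34  53.09] z [52.5  52.86 52.97 53.05 53.09] Fz [-0.09  0.44 -0.12 -0.31  0.42] mean [-0.14  0.19  0.07]
[[0.015, 0.207, 0.978], [0.007, 0.978, -0.207], [-1.0, 0.01, 0.014]]
to pad z70, tool axes [-16.91   2.39  -1.99]
```

>>> {"name": "carry_out", "arguments": {
  "commands": [0.007,0.0012,-0.0016,0,0.8,0,0,0.006,0.0012,-0.0016,0,0,0,0,0.0015,0,0,0,0,0,0]
}}

```text
time: 10.72
position: [584.9, -87.0, 37.7]
tool_rot: [94.5, 89.4, 82.7]
contact_force: [-0.1, 1.0, 0.3]
grip_width: -0.4
```

```bash
python3 st.py M 5
```

```text
10.92 [584.92 -87.    37.71] [585.53 -87.81  38.89] z [37.71 37.68 38.18 38.57 38.89] Fz [ 0.3  -0.3  -0.9  -0.29 -0.21] mean [-0.06  0.67 -0.28]
[[0.003, 0.205, 0.979], [0.009, 0.979, -0.205], [-1.0, 0.01, 0.001]]
to pad z70, tool axes [-31.12  -1.59   0.19]
```

>>> {"name": "carry_out", "arguments": {
  "commands": [0.002,-0.0015,-0.001,0,0,0,0,0.001,0,0,0,0,0,0,0.001,0,0,0,0,0,0]
}}

```text
time: 11.22
position: [584.6, -89.6, 35.4]
tool_rot: [75.6, 89.4, 63.8]
contact_force: [0.1, -0.1, -0.2]
grip_width: -0.3
```

```bash
python3 st.py M 5
```

```text
11.42 [584.64 -89.58  35.44] [584.57 -89.47  35.36] z [35.44 35.16 35.26 35.32 35.36] Fz [-0.19  0.08 -0.36  0.18 -0.37] mean [-0.01 -0.1  -0.13]
[[0.004, 0.205, 0.979], [0.009, 0.979, -0.205], [-1.0, 0.01, 0.002]]
to pad z70, tool axes [-34.64   0.26   0.84]
```

>>> {"name": "carry_out", "arguments": {
  "commands": [0.003,0,0,0,0,0,0,0.001,0,0,0,0,0,0]
}}

```text
time: 11.63
position: [585.0, -89.5, 31.6]
tool_rot: [71.3, 89.4, 59.4]
contact_force: [-1.8, -0.7, 1.3]
grip_width: 0.2
```

```bash
python3 st.py M 6
```

```text
11.88 [585.03 -89.5   31.59] [584.98 -89.48  31.87] z [31.59 31.56 31.7  31.79 31.86 31.87] Fz [1.29 1.29 1.05 1.82 0.68 0.67] mean [-0.57 -0.04  1.13]
[[0.005, 0.205, 0.979], [0.009, 0.979, -0.205], [-1.0, 0.01, 0.003]]
to pad z70, tool axes [-38.13   0.22   0.47]
```

>>> {"name": "carry_out", "arguments": {
  "commands": [0.003,0,0,0,0,0,0,0,0,0,0,0,0,0]
}}

```text
time: 12.1
position: [585.2, -89.5, 29.0]
tool_rot: [69.1, 89.4, 57.2]
contact_force: [-1.1, 0.2, 1.9]
grip_width: 0.0
```

```bash
python3 st.py M 5
```

```text
12.3 [585.19 -89.51  28.97] [585.2  -89.49  29.34] z [28.97 29.21 29.29 29.34 29.34] Fz [1.87 3.01 2.69 2.79 2.2 ] mean [-0.77 -0.04  2.51]
[[0.005, 0.205, 0.979], [0.009, 0.979, -0.205], [-1.0, 0.01, 0.004]]
to pad z70, tool axes [-40.66   0.21   0.29]
```

>>> {"name": "carry_out", "arguments": {
  "commands": [0.0027,0,0,0,0,0,0,0.0003,0,0,0,0,0,0]
}}

```text
time: 12.52
position: [585.3, -89.5, 26.4]
tool_rot: [67.7, 89.4, 55.9]
contact_force: [-0.9, -1.0, 3.6]
grip_width: 0.2
```

```bash
python3 st.py M 6
```

```text
12.77 [585.26 -89.52  26.4 ] [585.27 -89.54  26.71] z [26.4  26.56 26.65 26.69 26.69 26.71] Fz [3.63 3.53 3.53 3.81 4.05 3.7 ] mean [-1.43 -0.52  3.71]
[[0.006, 0.205, 0.979], [0.009, 0.979, -0.205], [-1.0, 0.01, 0.004]]
to pad z70, tool axes [-43.28   0.27   0.23]
```

>>> {"name": "carry_out", "arguments": {
  "commands": [-0.01,0,0,0,0,0,0,-0.012,0,0,0,0,0,0,-0.002,-0.025,0,0,0,0,0,0,-0.035,0,0,0,0,0,0,-0.035,0,0,0,0,0,0,-0.014,0,0,0,0,0,0.004,0,0,0,0,0,0,0,0,0,0,0.8,0,0]
}}

```text
time: 13.48
position: [563.5, -200.0, 53.1]
tool_rot: [120.9, 89.4, 109.2]
contact_force: [0.2, 0.8, -0.6]
grip_width: 0.5
```

```bash
python3 st.py R 5
```

```text
13.68 [ 563.48 -200.01   53.11] [ 564.48 -198.73   53.16] z [53.11 53.65 53.51 53.28 53.16] Fz [-0.6   0.33 -0.29  0.02  0.68] mean [-0.31  0.54  0.03]
[[-0.003, 0.2, 0.98], [0.01, 0.98, -0.2], [-1.0, 0.009, -0.005]]
to pad z70, tool axes [-16.83   1.32  -0.5 ]
```

>>> {"name": "carry_out", "arguments": {
  "commands": [0.007,0.0005,-0.001,0,0,0,0,0.006,0,-0.0005,0,0,0,0,0.003,0,0,0,0,0,0]
}}

```text
time: 13.98
position: [563.5, -195.8, 36.3]
tool_rot: [113.5, 89.4, 102.1]
contact_force: [-0.5, -0.1, 0.8]
grip_width: 0.1
```

```bash
python3 st.py R 5
```

```text
14.18 [ 563.54 -195.82   36.33] [ 563.84 -196.4    37.17] z [36.33 35.79 36.29 36.82 37.17] Fz [ 0.84 -0.68 -0.17  0.4   0.29] mean [-0.38 -0.49  0.13]
[[-0.001, 0.198, 0.98], [0.009, 0.98, -0.198], [-1.0, 0.009, -0.003]]
to pad z70, tool axes [-32.84  -0.7    0.56]
```

>>> {"name": "carry_out", "arguments": {
  "commands": [0.0035,-0.0007,0,0,0,0,0,0.0015,0,0,0,0,0,0]
}}

```text
time: 14.4
position: [564.2, -197.5, 32.7]
tool_rot: [101.1, 89.5, 89.6]
contact_force: [-1.1, 0.1, 2.3]
grip_width: -0.2
```

```bash
python3 st.py R 6
```

```text
14.65 [ 564.23 -197.5    32.73] [ 564.37 -197.38   33.02] z [32.73 32.71 32.91 32.98 33.04 33.02] Fz [ 2.32  1.33  1.34 -0.97 -0.95 -0.51] mean [ 0.09 -0.24  0.43]
[[0.0, 0.198, 0.98], [0.008, 0.98, -0.198], [-1.0, 0.008, -0.001]]
to pad z70, tool axes [-36.98   0.18  -0.1 ]
```

>>> {"name": "carry_out", "arguments": {
  "commands": [0.003,0,0,0,0,0,0,0,0,0,0,0,0,0]
}}

```text
time: 14.87
position: [564.6, -197.5, 30.4]
tool_rot: [95.0, 89.5, 83.5]
contact_force: [-3.0, 0.6, 4.6]
grip_width: -0.0
```

```bash
python3 st.py R 5
```

```text
15.07 [ 564.62 -197.49   30.41] [ 564.6  -197.48   30.7 ] z [30.41 30.65 30.72 30.75 30.7 ] Fz [4.57 4.85 5.   4.6  4.33] mean [-1.94  0.29  4.67]
[[0.001, 0.198, 0.98], [0.008, 0.98, -0.198], [-1.0, 0.008, -0.001]]
to pad z70, tool axes [-39.3    0.23  -0.32]
```

>>> {"name": "carry_out", "arguments": {
  "commands": [0.003,0,0,0,0,0,0,0.0003,0,0,0,0,0,0]
}}

```text
time: 15.28
position: [564.7, -197.5, 27.8]
tool_rot: [93.0, 89.5, 81.5]
contact_force: [-3.0, 2.2, 7.5]
grip_width: -0.2
```

```bash
python3 st.py R 6
```

```text
15.53 [ 564.7  -197.52   27.84] [ 564.68 -197.52   28.14] z [27.84 28.02 28.08 28.11 28.14 28.14] Fz [7.5  8.18 6.94 6.47 6.49 7.53] mean [-2.94  0.87  7.18]
[[0.001, 0.198, 0.98], [0.008, 0.98, -0.198], [-1.0, 0.008, -0.0]]
to pad z70, tool axes [-41.86   0.28  -0.4 ]
```

>>> {"name": "carry_out", "arguments": {
  "commands": [0.0023,0,0,0,0,0,0,0.0005,0,0,0,0,0,0]
}}

```text
time: 15.75
position: [564.7, -197.5, 26.1]
tool_rot: [92.3, 89.6, 80.9]
contact_force: [-3.9, 1.7, 9.4]
grip_width: 0.2
```

```bash
python3 st.py R 6
```

```text
16.0 [ 564.71 -197.52   26.1 ] [ 564.69 -197.52   26.3 ] z [26.1  26.2  26.27 26.31 26.29 26.3 ] Fz [9.37 8.58 8.64 9.08 8.96 8.86] mean [-3.37  1.35  8.91]
[[0.001, 0.198, 0.98], [0.008, 0.98, -0.198], [-1.0, 0.008, -0.0]]
to pad z70, tool axes [-43.7    0.29  -0.41]
```

Rates: left about 1.14, middle about 0.50 and right about 0.96 N/mm. The middle one is clearly the softest. Next I move over the middle tag.

>>> {"name": "carry_out", "arguments": {
  "commands": [-0.01,0,0,0,0,0,0,-0.014,0,0,0,0,0,0,-0.003,0.02,-0.014,0,0,0,0,0,0.03,-0.0205,0,0,0,0,0,0.03,-0.0205,0,0,0,0,0,0.022,-0.015,0,0,0,0,0,0.005,-0.0035,0,0,0,0,0,0,0,0,0,0,0]
}}

```text
time: 16.72
position: [513.2, -75.5, 57.3]
tool_rot: [57.3, 89.5, 45.7]
contact_force: [0.0, -0.4, 0.5]
grip_width: 0.1
```

```bash
sed -i 's/P={/P={"T":(512.7,-75.4),/' st.py; python3 st.py T 4
python3 - <<'E'
from h import *
w=eyes.grab_frame("wrist")[140:340,195:445];s=eyes.grab_frame("scene")[180:320,140:315]
cv2.imwrite("pics/c6.png",np.hstack([cv2.resize(w,(400,320),interpolation=cv2.INTER_CUBIC),cv2.resize(s,(400,320),interpolation=cv2.INTER_CUBIC)]))
E
```

```text
16.87 [513.25 -75.5   57.26] [514.32 -77.46  57.12] z [57.26 57.25 57.2  57.12] Fz [ 0.53  0.2   0.52 -0.39] mean [-0.11 -0.21  0.21]
[[0.007, 0.203, 0.979], [0.006, 0.979, -0.203], [-1.0, 0.007, 0.006]]
to pad z70, tool axes [-12.88   1.78  -1.93]
```

View pics/c6.png

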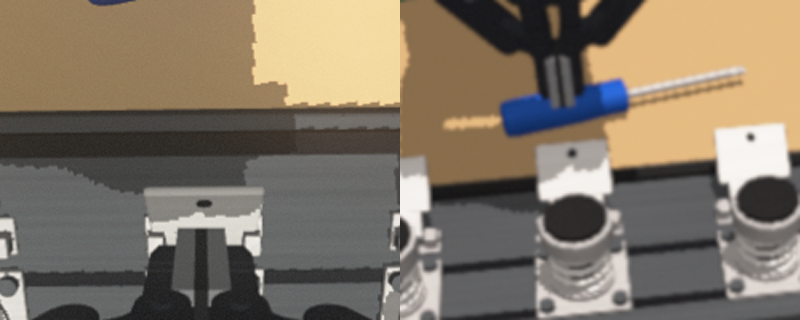

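The fingers line up with the middle tag: hole at (204,203) and fingers at x≈201 in the wrist half. All tags are standing and the screwdriver is clear. Next I descend towards the tag.

>>> {"name": "carry_out", "arguments": {
  "commands": [0.012,0.0009,-0.001,0,0,0,0,0.012,0.0009,-0.0009,0,0,0,0,0.006,0,0,0,0,0,0,0.002,0,0,0,0,0,0]
}}

```text
time: 17.35
position: [514.6, -78.3, 24.1]
tool_rot: [42.8, 89.4, 30.9]
contact_force: [1.3, -0.2, 0.2]
grip_width: -0.1
```

```bash
python3 st.py T 4
```

```text
17.5 [514.6  -78.31  24.12] [514.9  -78.13  25.05] z [24.12 24.06 24.66 25.05] Fz [ 0.18 -0.95  0.03  0.31] mean [-0.05  0.09 -0.11]
[[0.01, 0.207, 0.978], [0.005, 0.978, -0.207], [-1.0, 0.007, 0.008]]
to pad z70, tool axes [-44.95   2.53  -2.34]
```

>>> {"name": "carry_out", "arguments": {
  "commands": [0.003,0.0025,-0.0024,0,0.5,0,0,0.003,0,0,0,0,0,0,0.003,0,0,0,0,0,0,0.003,0,0,0,0,0,0,0.003,0,0,0,0,0,0,0.003,0,0,0,0,0,0]
}}

```text
time: 18.05
position: [514.0, -74.9, 7.8]
tool_rot: [75.2, 89.6, 63.2]
contact_force: [0.4, 0.0, 2.3]
grip_width: 0.0
```

```bash
python3 st.py T 3
```

```text
18.15 [514.02 -74.86   7.77] [513.72 -74.82   7.48] z [7.77 7.19 7.48] Fz [ 2.33  0.12 -0.14] mean [0.5  0.11 0.77]
[[0.002, 0.206, 0.978], [0.006, 0.978, -0.206], [-1.0, 0.007, 0.001]]
to pad z70, tool axes [-62.52  -0.35  -0.82]
```

Contact is made and the tag is folding. I'll push on towards a TCP z of about -12.

>>> {"name": "carry_out", "arguments": {
  "commands": [0.003,0,-0.0005,0,0,0,0,0.003,0,0,0,0,0,0,0.003,0,0,0,0,0,0,0.003,0,0,0,0,0,0,0.003,0,0,0,0,0,0]
}}

```text
time: 18.62
position: [513.9, -74.8, -7.9]
tool_rot: [68.9, 89.6, 57.0]
contact_force: [0.1, -0.0, 1.5]
grip_width: 0.1
```

```bash
python3 st.py T 3
```

```text
18.72 [513.89 -74.81  -7.94] [513.69 -74.76  -8.17] z [-7.94 -8.48 -8.17] Fz [1.48 0.1  0.48] mean [0.43 0.42 0.69]
[[0.003, 0.207, 0.978], [0.006, 0.978, -0.207], [-1.0, 0.007, 0.002]]
to pad z70, tool axes [-78.18  -0.3   -0.68]
```

>>> {"name": "carry_out", "arguments": {
  "commands": [0.002,0,0,0,0,0,0,0.002,0,0,0,0,0,0,0.001,0,0,0,0,0,0]
}}

```text
time: 19.02
position: [513.9, -74.8, -13.0]
tool_rot: [69.7, 89.6, 57.8]
contact_force: [-0.4, 0.4, 0.6]
grip_width: 0.2
```

```bash
python3 st.py T 3
```

```text
19.12 [513.94 -74.76 -13.02] [513.97 -74.78 -13.01] z [-13.02 -13.12 -13.01] Fz [ 0.6   0.7  -0.15] mean [-0.25  0.36  0.39]
[[0.004, 0.207, 0.978], [0.006, 0.978, -0.207], [-1.0, 0.007, 0.003]]
to pad z70, tool axes [-83.01  -0.31  -0.91]
```

>>> {"name": "carry_out", "arguments": {
  "commands": [0.0012,0,0,0,0,0,0,0.0008,0,0,0,0,0,0]
}}

```text
time: 19.33
position: [514.2, -74.9, -14.6]
tool_rot: [65.4, 89.6, 53.5]
contact_force: [-5.6, 0.8, 12.8]
grip_width: 0.2
```

```bash
python3 st.py T 3
```

```text
19.43 [514.23 -74.85 -14.55] [514.17 -74.83 -14.42] z [-14.55 -14.44 -14.42] Fz [12.76  8.88  6.57] mean [-3.63  0.73  9.41]
[[0.004, 0.207, 0.978], [0.006, 0.978, -0.207], [-1.0, 0.007, 0.003]]
to pad z70, tool axes [-84.43  -0.29  -1.08]
```

It bottoms out at the predicted height. I'll retreat straight up and look.

>>> {"name": "carry_out", "arguments": {
  "commands": [-0.006,0,0,0,0,0,0,-0.015,0,0,0,0,0,0,-0.03,0,0,0,0,0,0,-0.03,0,0,0,0,0,0,-0.03,0,0,0,0,0,0,-0.03,0,0,0,0,0,0,-0.01,0,0,0,0,0,0,0,0,0,0,0,0,0]
}}

```text
time: 20.15
position: [512.7, -75.6, 144.7]
tool_rot: [74.9, 89.6, 63.0]
contact_force: [0.1, 0.1, -0.3]
grip_width: -0.1
```

```bash
python3 st.py T 4
python3 - <<'E'
from h import *
w=eyes.grab_frame("wrist");s=eyes.grab_frame("scene")[190:420,60:380]
cv2.imwrite("pics/c7.png",np.hstack([cv2.resize(w,(400,300)),cv2.resize(s,(400,300),interpolation=cv2.INTER_CUBIC)]))
E
```

```text
20.3 [512.75 -75.59 144.74] [511.29 -75.27 141.39] z [144.74 143.9  142.4  141.39] Fz [-0.32  1.13 -0.17 -1.15] mean [ 0.25  0.02 -0.13]
[[-0.002, 0.207, 0.978], [0.007, 0.978, -0.207], [-1.0, 0.007, -0.003]]
to pad z70, tool axes [71.39 -0.32  1.63]
```

View pics/c7.png

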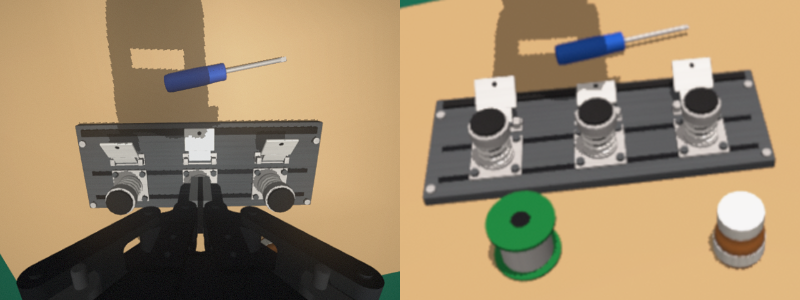

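The middle tag lies flat, at (200,145) on the left and (595,90) on the right. The outer two tags stand. The jar, spool and screwdriver are where they were, and the robot is clear of everything.

```bash
python3 -c "
from workcell import order;print(order.sign_off())"
```

```text
the job is handed in; nothing more can be done
None
```

I pressed the left, middle and right pads in that order. The middle spring was clearly the softest, so I pushed the middle mount's tag down flat and handed the job in at about 20.4 s of the 48 s.

| Mount | Pressed to (approx.) | Spring rate (approx.) |
|---|---|---|
| Left | 6.8 mm | 1.14 N/mm |
| Middle | 6.3 mm | 0.50 N/mm |
| Right | 6.7 mm | 0.96 N/mm |

- **Tag fold:** it stopped at the expected height, with a peak of about 13 N as it met the strip.
- **Final pictures:** the middle tag is flat and the outer two stand. The jar, spool and screwdriver look where they were, and the arm is clear at z ≈ 141 mm.
- **Height disagreement:** the fingertips touched about 37 mm lower in reported TCP height than expected. I found contact by force in small steps and used that offset for every press and for the tag. The press depths above therefore come from where the force began, so they are good to about a millimetre.
- **Camera disagreement:** before moving, the scene camera put the pads about 8 mm farther from the robot than the top camera did. The wrist camera agreed with the top camera, so I used that position.

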